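# Draw the measuring rolling pin and lay it scale-up

## Task

Pull the wooden rolling pin up out of the steel cup and ease it down onto the marble pastry board, without letting it topple over, so that it lies flat and wholly on the board. Leave it there at rest with its red measuring scale facing straight up, rolling it where it lies if need be. Leave the cup standing in its place and do not disturb the other things.

Things in the scene. Friction and masses are not known exactly. Their poses are not given: they have to be found in the camera images.
- pin: straight wooden rolling pin, a cylinder 200 mm long, 32 mm in diameter, 0.09 to 0.18 kg, with one red, black-ticked strip (the scale, 9 mm wide) along its length. Starts in the steel cup, leaning about 19 degrees, its upper 85 mm clear. Origin: centre of the end in the cup; z along the pin to its other end; x from the axis out through the scale. Free to roll once on the board
- pin_mid (a point): middle of the pin, on its axis; axes as pin. In the cup the scale is 120 degrees round the pin from the side it leans to
- pin_foot (a point): centre of the pin's end that is in the cup at the start
- pin_top (a point): centre of the pin's other end, the one that sticks out of the cup
- cup: perforated round steel utensil cup, loose, 74 mm outside diameter, 3 mm wall, 110 mm high, inner floor 5 mm up, 0.5 kg; holds only the pin. Origin: centre of its underside; z up; the pin leans towards the cup's +x. It may stand left or right of the board
- board: flat marble pastry board, fixed to the table, 280 mm (x) by 320 mm (y), 18 mm thick. Origin: centre of its underside; its top is 18 mm above
- crock: loose blue ceramic utensil crock, 100 mm diameter, 120 mm high, with spoons and spatulas fixed in it up to 235 mm high; bystander, on the other side of the board from the cup. Origin: centre of its underside
- mug: loose white mug, 80 mm diameter, 85 mm high; bystander behind the board. Origin: centre of its underside
- jar: loose amber glass storage jar, 84 mm diameter, 130 mm high; bystander behind the board. Origin: centre of its underside
- tumbler: loose empty drinking glass, 72 mm diameter, 110 mm high; bystander behind the board. Origin: centre of its underside
- succulent: loose small plant in a black pot, 76 mm diameter, 110 mm high; bystander. Origin: centre of its underside
- mill: loose dark wooden pepper mill, 52 mm diameter, 150 mm high; bystander. Origin: centre of its underside

How it is judged (in metres and radians):
On the way, in this order (a step that is already met when the one before it is completed fails the run):
1. the pin is pulled clear of the cup: all of it higher than the cup's rim (height (world z) of pin_foot above 0.125 m), for 0.1 s.
2. the pin lies flat and wholly on the board, let go (x of pin_foot in the frame of board between -0.14 and 0.14 m and y of pin_foot in the frame of board between -0.16 and 0.16 m and z of pin_foot in the frame of board between 0.026 and 0.041 m and x of pin_top in the frame of board between -0.14 and 0.14 m and y of pin_top in the frame of board between -0.16 and 0.16 m and z of pin_top in the frame of board between 0.026 and 0.041 m and contact force between pin and the fingers below 0.05 N), for 0.2 s.
At the end, for the whole second after the job is handed in: the pin lies at rest, flat on the board with both ends within the board's edges, the middle of its red scale within 20 degrees (0.35 rad) of straight up; the cup stands upright within 40 mm of where it began, and each bystander is within 30 mm of its place (x of pin_foot in the frame of board between -0.14 and 0.14 m and y of pin_foot in the frame of board between -0.16 and 0.16 m and z of pin_foot in the frame of board between 0.026 and 0.041 m and x of pin_top in the frame of board between -0.14 and 0.14 m and y of pin_top in the frame of board between -0.16 and 0.16 m and z of pin_top in the frame of board between 0.026 and 0.041 m and angle between pin's own x axis and vertical below 0.35 rad and linear speed of pin below 0.01 m/s and angle between cup's own z axis and vertical below 0.1 rad and distance of cup from where it was at the start of the episode below 0.04 m and distance of each of crock, mug, jar, tumbler, succulent, mill from where it was at the start of the episode below 0.03 m); the robot touches nothing.
It fails at once if the pin topples or is dropped: it turns faster than 7 rad/s (400 degrees a second) out of the fingers' hold (angular speed of pin above 7 rad/s and contact force between pin and the fingers below 0.05 N).
It fails at once if the cup is tipped more than 30 degrees (angle between cup's own z axis and vertical above 0.52 rad).
It fails at once if a bystander is pushed more than 30 mm or tipped (distance of any of crock, mug, jar, tumbler, succulent, mill from where it was at the start of the episode above 0.03 m or angle between any of crock, mug, jar, tumbler, succulent, mill's own z axis and vertical above 0.4 rad).
It also fails if it takes over 61 s, if anything falls off the work surface, if the arm or the gripper's body presses on something with over 40 N, if the wrist force passes 120 N, or if a joint passes its speed limit or range.

## Robot

A 6-joint arm with a two-finger parallel gripper is mounted at the origin on the work surface. World frame = base frame: x ahead of the robot, y to its left, z up, the work surface at z = 0. Lengths are in m, angles in degrees, forces in N, time in s.
With the tool pointing down it reaches from about 0.3 to 0.75 m from the base axis. Payload 8.5 kg.
Tool frame: the origin (TCP) lies midway between the tips of the shut fingers; the grasp point (between the pads) lies 19 mm behind it; z points along the fingers, y is the line along which they close (so a half turn about z gives the same grasp; the last joint's range is limited). The gripper opens to 85 mm and grips with 20 to 120 N. Pads are 22 mm wide; open, the fingers measure 114 mm over their backs; the gripper's body (76 mm by 85 mm) begins 54 mm behind the grasp point. The pads swing forward as they close: fully open they stand 13 mm farther back than shut.
Start: joints at [58.596, 21.807, 74.336, -0, 83.858, -12.336], TCP at [0.18, 0.52, 0.231] pointing down, gripper open.
Joint ranges: [-178.18, 178.18], [-50.72, 133.34], [12.68, 142.11], [-81.47, 261.47], [9.98, 163.14], [-165.26, 165.26]. Speed limits (degrees/s): [136.94, 136.94, 180, 180, 180, 180].

## Interface

Orientations are given as a 3x3 rotation matrix whose columns are the frame's x, y, z axes.
In Python, from rig import env gives the robot as it stands. The module is installed in compiled form; this text tells all that it offers.
- The arm moves only by the tool jog_arm, never from a script. Its argument "targets" is a list of rows, each a list of 6 numbers: the shift along the tool's x, y, z in cm, then the turn, a rotation vector about the tool's x, y, z in degrees. A call has 1 to 8 rows; each row is the pose to reach, as a shift and turn from the pose commanded when the call began, along the tool's axes at that moment; what a row does not reach only later rows make up. A row lasts 1/12 s, in which the tool goes at most 41.7 mm and 7.16 degrees, less where a joint would pass 70% of its speed; a pose out of reach is approached as far as the arm can. A call with a gripper value outside its range is refused whole. "hand" is the opening, from 0 (shut) to 1 (fully open), set as the call begins (left out, the last holds). The fingers move at their own pace and stop on an object; "newtons" is the grip in N (left out, the last holds). Time passes only in rows, so rows that repeat a pose let the fingers close. It gives the time, the measured TCP pose, the force, the opening and the grip force at its end, in the units of the state.
- env.observe(): the state, without advancing time (a new reading comes with each control period).
- env.get_image(name): name is "scene" or "top" or "wrist"; returns a dict with "frame" (384x512x3 uint8, red, green, blue), "depth" (384x512 float32, m along the optical axis (not along the pixel's ray), 0 where there is no reading), "fovy" (degrees; the focal length in pixels is half the picture's height over the tangent of half this angle, whatever the lens; pixels are square), "cx", "cy" (the principal point, pixels), "k1" (the pictures are not rectified: a ray, as slopes to the right and down, at radius r is drawn at 1 + k1 r^2 times it, then the intrinsics apply), "cam_to_world" (4x4, takes a point from camera to world coordinates). Camera axes: x right, y down, z forward; pixel columns grow to the right and rows downward; lengths in m; the calibration is good to about 2 mm. A picture is of the moment at which its call begins.
- env.close_job(): hands the job in; it is judged then, once.
Trained networks look in the newest picture that a camera, given by its name, has taken for a name from the list of things; names that differ only in an ending like _2 or _b are one class to them, and where a whole thing is asked for, a point or a joint stands for the part that bears it (a point fixed in the world has none). Each returns a list of dicts, best first, with "score" (0 to 1); they miss things now and then, are a little off and sometimes report something else, mostly with a low value. They report only what shows in the picture. A call takes as long as a camera call.
- env.regions_of(camera, target): "pixels" (384x512 bool, what is visible of it) and "point" ([row, column] in pixels, amid what is visible of it).
The state is a dict: "time_s": time; "q": joint angles; "qvel": joint speeds; "joint_efforts": joint torques, N m; "position": TCP position; "tool_rot": TCP orientation; "ft_force": force on the tool from outside, world axes, zero at the start; "wrist_torque": the same for the moment, N m; "grip_width": finger opening in m; "gripper_force": force on a finger pad.
Only numpy, scipy, OpenCV 4.12 (cv2) and the standard library are available. Lean on these libraries where they do the work, as an engineer would, in place of code of your own. Each camera call takes 0.05 s, during which the arm holds its last target. There are 200 camera calls.

## Working session

There is one attempt and no reset: what is moved stays moved. The work goes in short steps, Python scripts to look and compute and a tool call to move; the robot and the scene stay as the last step left them, time stands still between calls to the robot, and variables do not carry over. Pictures are saved under pics/ and viewed, at most 10 in all, crops included, and the job is handed in when it is done.

Besides the shell and the picture viewer there is one more tool, called after ">>>" as a command line: name --pt "numbers of a row" for each row, then --argument value for the rest. jog_arm: Moves the arm, as the interface text tells. Its arguments: {"type":"object","properties":{"targets":{"type":"array","items":{"type":"array","items":{"type":"number"}}},"hand":{"type":"number"},"newtons":{"type":"number"}},"required":["targets"]}

```bash
mkdir -p pics; cat > h.py <<'E'
import numpy as np,cv2
from rig import env
def cam(n):
    return env.get_image(n)
def world(im,rc,depth=None):
    # rc: Nx2 (row,col) -> world
    rc=np.atleast_2d(rc).astype(float)
    f=192/np.tan(np.radians(im['fovy'])/2)
    d=np.c_[(rc[:,1]-im['cx'])/f,(rc[:,0]-im['cy'])/f]
    u=d.copy()
    for _ in range(20): u=d/(1+im['k1']*(u**2).sum(1,keepdims=True))
    z=im['depth'][rc[:,0].astype(int),rc[:,1].astype(int)] if depth is None else depth
    p=np.c_[u,np.ones(len(u))]*np.reshape(z,(-1,1))
    T=np.array(im['cam_to_world']); return p@T[:3,:3].T+T[:3,3]
def save(im,n): cv2.imwrite('pics/'+n,im['frame'][:,:,::-1])
def cloud(im,n,t,k=0):
    r=env.regions_of(n,t)
    if not r: return None,0
    m=r[k]['pixels']&(im['depth']>0)
    m=cv2.erode(m.astype(np.uint8),np.ones((3,3)))>0
    return world(im,np.argwhere(m)),r[k]['score']
E
python3 - <<'E'
from h import *
np.set_printoptions(precision=3,suppress=True)
ims={}
for n in ['scene','top','wrist']:
    im=cam(n); ims[n]=im; print(n,im['fovy'],np.array(im['cam_to_world'])[:3].round(3).tolist())
    for t in ['pin','cup','board','crock','mug','jar','tumbler','succulent','mill']:
        p,s=cloud(im,n,t)
        if p is None or len(p)==0: print(t,'none');continue
        print(t,round(s,2),len(p),np.percentile(p,2,0),np.median(p,0),np.percentile(p,98,0))
cv2.imwrite('pics/a.png',cv2.resize(np.vstack([np.hstack([ims['scene']['frame'],ims['top']['frame']]),np.hstack([ims['wrist']['frame']]*2)])[:,:,::-1],(800,600),interpolation=cv2.INTER_AREA))
E
```

```text
scene 44.01606182951212 [[-0.339, 0.668, -0.663, 1.336], [0.941, 0.245, -0.235, 0.27], [0.005, -0.703, -0.711, 0.924]]
pin 0.61 378 [ 0.489 -0.346  0.094] [ 0.503 -0.321  0.15 ] [ 0.509 -0.299  0.2  ]
cup 0.7 733 [ 0.454 -0.317  0.008] [ 0.516 -0.283  0.065] [ 0.527 -0.263  0.105]
board 0.67 8730 [ 0.419 -0.163  0.012] [0.56  0.002 0.016] [0.688 0.144 0.02 ]
crock 0.98 2670 [0.439 0.226 0.016] [0.512 0.278 0.107] [0.544 0.333 0.224]
mug 0.86 1500 [0.745 0.099 0.002] [0.767 0.134 0.048] [0.823 0.171 0.085]
jar 0.88 1716 [ 0.747 -0.017  0.018] [0.796 0.02  0.105] [0.812 0.05  0.132]
tumbler 0.65 1042 [ 0.737 -0.212  0.012] [ 0.776 -0.177  0.077] [ 0.802 -0.148  0.109]
succulent 0.72 1267 [0.695 0.251 0.008] [0.743 0.282 0.084] [0.76  0.313 0.118]
mill 0.83 769 [ 0.712 -0.315  0.011] [ 0.733 -0.294  0.078] [ 0.745 -0.283  0.145]
top 48.412392216980564 [[-0.001, -0.986, 0.166, 0.398], [-1.0, 0.002, 0.002, 0.037], [-0.002, -0.166, -0.986, 1.391]]
pin 0.98 318 [ 0.473 -0.351  0.063] [ 0.486 -0.317  0.158] [ 0.499 -0.284  0.205]
cup 0.94 259 [ 0.45  -0.327  0.003] [ 0.476 -0.279  0.063] [ 0
[... 212 characters left out ...]
0.788 0.139 0.029] [0.815 0.172 0.087]
jar 0.73 526 [ 0.725 -0.021  0.049] [0.751 0.011 0.128] [0.79  0.044 0.135]
tumbler 0.78 367 [ 0.729 -0.209  0.001] [ 0.776 -0.183  0.055] [ 0.794 -0.148  0.111]
succulent 0.82 380 [0.684 0.252 0.056] [0.715 0.279 0.095] [0.746 0.311 0.12 ]
mill 0.76 285 [ 0.692 -0.316  0.027] [ 0.706 -0.294  0.12 ] [ 0.728 -0.281  0.149]
wrist 65.23980117061568 [[0.327, 0.895, 0.305, 0.102], [0.945, -0.31, -0.105, 0.547], [0.0, 0.322, -0.947, 0.373]]
pin none
cup none
board 0.76 473 [0.424 0.117 0.006] [0.441 0.151 0.017] [0.463 0.164 0.018]
crock 0.51 97 [0.434 0.294 0.004] [0.438 0.307 0.01 ] [0.446 0.317 0.021]
mug none
jar none
tumbler none
succulent none
mill none
```

View pics/a.png

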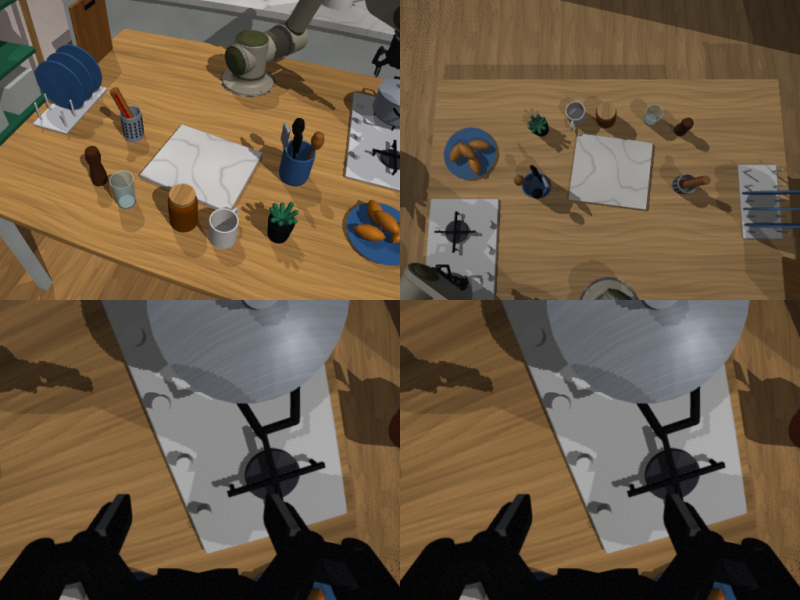

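Scene: cup with the pin at right (scene ~(130,120), top ~(690,183)); the pin leans toward -y. Next step is to fit the pin axis and the scale azimuth.

```bash
cat > fit.py <<'E'
from h import *
from scipy.optimize import least_squares
np.set_printoptions(precision=4,suppress=True)
P=[];R=[];crops=[]
C=[]
for n in ['scene','top']:
    im=cam(n); r=env.regions_of(n,'pin'); m=(r[0]['pixels']&(im['depth']>0))
    me=cv2.erode(m.astype(np.uint8),np.ones((3,3)))>0
    p=world(im,np.argwhere(me)); p=p[(p[:,2]>.118)&(p[:,2]<.2)]; P.append(p)
    hsv=cv2.cvtColor(im['frame'],cv2.COLOR_RGB2HSV).astype(int)
    f=im['frame'].astype(int); red=m&(f[...,0]>2.6*f[...,1])&(f[...,0]>60)
    q=world(im,np.argwhere(red)); R.append(q[q[:,2]>.118]); print(n,len(p),len(R[-1]))
    rr,cc=map(int,r[0]['point']); c=im['frame'][rr-32:rr+32,cc-32:cc+32]
    crops.append(cv2.resize(c[:,:,::-1],(400,400),interpolation=cv2.INTER_CUBIC))
    c,_=cloud(im,n,'cup'); C.append(c)
cv2.imwrite('pics/b.png',np.hstack(crops))
def ax(v):
    a=np.array([v[2],v[3],1]); return a/np.linalg.norm(a), np.array([v[0],v[1],.15])
def res(v,p):
    a,o=ax(v); d=p-o; return np.linalg.norm(d-np.outer(d@a,a),axis=1)-.016
for lab,p in [('scene',P[0]),('top',P[1]),('both',np.vstack(P))]:
    s=least_squares(res,[.49,-.32,0,-.34],args=(p,),loss='soft_l1',f_scale=.002)
    a,o=ax(s.x); print(lab,o,a,'tilt',np.degrees(np.arccos(a[2])),'lean az',np.degrees(np.arctan2(a[1],a[0])),'rms',np.sqrt(np.mean(res(s.x,p)**2)))
lean=np.array([a[0],a[1],0]);lean/=np.linalg.norm(lean)
e1=lean-a*(lean@a);e1/=np.linalg.norm(e1);e2=np.cross(a,e1)
for q in R:
    if len(q): d=q-o; print('scale az from lean',np.median(np.degrees(np.arctan2(d@e2,d@e1))), (d@a).min(),(d@a).max())
allp=np.vstack(P); print('top end along axis',np.percentile((allp-o)@a,99))
c=np.vstack(C); c=c[(c[:,2]>.03)&(c[:,2]<.1)]
s=least_squares(lambda v:np.hypot(c[:,0]-v[0],c[:,1]-v[1])-.037,[.485,-.285],loss='soft_l1',f_scale=.002); print('cup',s.x)
st=env.observe(); print(st['position'],np.array(st['tool_rot']).tolist(),st['grip_width'],st['time_s'])
E
python3 fit.py
```

```text
scene 265 93
top 202 14
scene [ 0.4915 -0.3312  0.15  ] [ 0.0174 -0.3239  0.9459] tilt 18.92472149790876 lean az -86.91945053532271 rms 0.0024582842134090307
top [ 0.4882 -0.329   0.15  ] [ 0.0371 -0.314   0.9487] tilt 18.43347647003405 lean az -83.27084750163938 rms 0.0036344022061604677
both [ 0.4898 -0.3292  0.15  ] [ 0.0294 -0.322   0.9463] tilt 18.86473867791893 lean az -84.77695617417493 rms 0.003171071352804573
scale az from lean 111.3540802621615 -0.03627148095106154 0.04046793199808082
scale az from lean 128.96101103290826 -0.03092871405966851 0.03777873043979509
top end along axis 0.052096970870067615
cup [ 0.4878 -0.3001]
[0.1797 0.5198 0.2313] [[-0.9451262617226333, 0.3267052944125634, 2.236250257174142e-06], [0.3267052941138198, 0.9451262611105606, -3.683985189339535e-05], [-1.4149313503419708e-05, -3.4087716704433845e-05, -0.9999999993189123]] 0.08526179017745729 1.8
```

View pics/b.png

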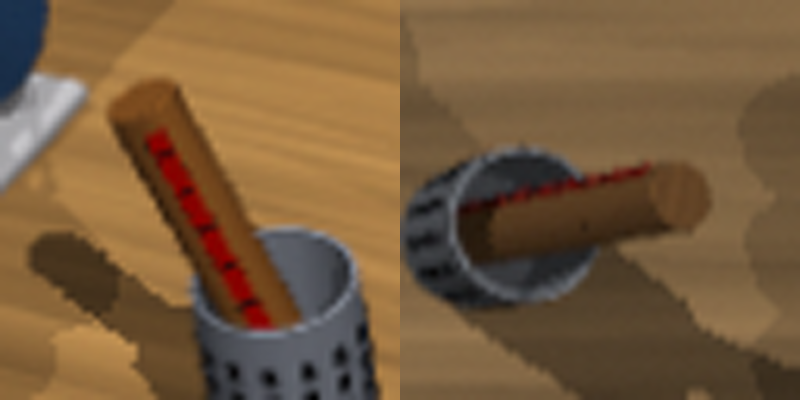

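The strip faces about +120° from the lean, so world +x+y, away from the robot. The plan has four parts:
- Grip from the +y side with the tool about 51° off vertical.
- Pull the pin out along its axis.
- Lay it along -y on the board.
- Roll it inside loosely open fingers until the scale faces up.

```bash
cat > plan.py <<'E'
import sys,json
from rig import env
import numpy as np
from scipy.spatial.transform import Rotation as Ro
def toolR(az,tilt):
    # tool z tilted from vertical by tilt (deg) pointing away from azimuth az; tool x in that plane
    a=np.radians(az);t=np.radians(tilt);h=np.array([np.cos(a),np.sin(a),0]);Z=np.array([0,0,1.])
    z=-np.sin(t)*h-np.cos(t)*Z; x=np.cos(t)*h-np.sin(t)*Z
    return np.c_[x,np.cross(z,x),z]
def delta(R0,p0,R1,p1):
    return np.r_[R0.T@(p1-p0)*100,np.degrees(Ro.from_matrix(R0.T@R1).as_rotvec())].round(2).tolist()
if __name__=='__main__':
    s=env.observe();R=np.array(s['tool_rot']);p=np.array(s['position']);print('now',s['time_s'],p.round(4),np.array(s['q']).round(1))
    for arg in sys.argv[1:]:   # az,tilt,x,y,z
        v=[float(c) for c in arg.split(',')];R1=toolR(v[0],v[1]);p1=np.array(v[2:]);print(arg,delta(R,p,R1,p1));R,p=R1,p1
E
python3 - <<'E'
from plan import *
g=np.array([.4898,-.3292,.15]);R=toolR(94.5,51);print((g+.014*R[:,2]).round(4),(g-.09*R[:,2]).round(4),R.round(3).tolist())
E
python3 plan.py 94.5,10,.36,0,.38
```

```text
[ 0.4907 -0.34    0.1412] [ 0.4843 -0.2595  0.2066] [[-0.049, 0.997, 0.061], [0.627, 0.078, -0.775], [-0.777, 0.0, -0.629]]
now 1.8 [0.1797 0.5198 0.2313] [ 58.6  21.8  74.3  -0.   83.9 -12.3]
94.5,10,.36,0,.38 [-34.03, -43.24, -14.87, 5.8, -8.85, 66.25]
```

>>> jog_arm --pt "0 0 -4 0 0 0" --pt "0 0 -8 0 0 0" --pt "-3 -4 -11 0 0 7" --pt "-5 -7 -13 0 0 14" --pt "-8 -10 -15 0 0 21" --pt "-10 -13 -15 0 0 28" --pt "-12.5 -16 -15 0 0 35" --pt "-15 -19 -15 0 0 42" --hand 1 --newtons 80

```text
time_s: 2.47
position: [0.2562, 0.2977, 0.382]
tool_rot: [[-0.479, 0.878, 0.002], [0.878, 0.479, 0.001], [0.0, 0.002, -1.0]]
ft_force: [1.0, -0.4, -0.3]
grip_width: 0.0853
gripper_force: 0.0
```

```bash
python3 plan.py 94.5,10,.36,0,.38 94.5,51,.484,-.26,.207 94.5,51,.491,-.340,.141
```

```text
now 2.4667 [0.2562 0.2977 0.382 ] [ 31.9   1.   76.9  -0.  101.9   3.2]
94.5,10,.36,0,.38 [-31.1, -5.16, 0.19, 2.22, -9.88, 24.07]
94.5,51,.484,-.26,.207 [-23.48, 10.32, 21.71, -0.0, -41.0, 0.0]
94.5,51,.491,-.340,.141 [0.08, 0.07, 10.39, 0.0, 0.0, 0.0]
```

>>> jog_arm --pt "-4 -0.6 0 0.3 -1.2 4" --pt "-8 -1.3 0 0.6 -2.5 8" --pt "-12 -2 0 0.9 -4 12" --pt "-16 -2.6 0 1.2 -5 16" --pt "-20 -3.3 0 1.5 -6.5 20" --pt "-24 -4 0.1 1.8 -8 24" --pt "-28 -4.7 0.2 2.2 -9.9 24.1" --pt "-31.1 -5.2 0.2 2.2 -9.9 24.1"

```text
time_s: 3.13
position: [0.3614, -0.0003, 0.3791]
tool_rot: [[-0.081, 0.997, 0.013], [0.981, 0.082, -0.176], [-0.177, -0.002, -0.984]]
ft_force: [1.0, 0.9, 0.4]
grip_width: 0.0857
gripper_force: 0.0
```

>>> jog_arm --pt "-3.5 1.5 1 0 -6 0" --pt "-7 3 3 0 -12 0" --pt "-10 4.5 5 0 -18 0" --pt "-13 6 8 0 -24 0" --pt "-16 7.2 11 0 -30 0" --pt "-18.5 8.2 14 0 -36 0" --pt "-21 9.3 17 0 -41 0" --pt "-22.5 10 20 0 -41 0"

```text
time_s: 3.8
position: [0.4824, -0.2456, 0.2188]
tool_rot: [[-0.057, 0.996, 0.065], [0.624, 0.086, -0.776], [-0.779, -0.004, -0.627]]
ft_force: [1.1, -0.3, 1.2]
grip_width: 0.0855
gripper_force: 0.0
```

```bash
python3 plan.py 94.5,51,.484,-.26,.207 94.5,51,.491,-.340,.141; python3 - <<'E'
from h import *
a=cam('wrist');b=cam('scene')
cv2.imwrite('pics/c.png',np.hstack([cv2.resize(a['frame'],(400,300)),cv2.resize(b['frame'][40:232,40:296],(400,300))])[:,:,::-1])
E
```

```text
now 3.8 [ 0.4824 -0.2456  0.2188] [-20.1  20.6  96.8 -60.1  54.6   8.5]
94.5,51,.484,-.26,.207 [0.01, 0.04, 1.87, 0.2, 0.17, 0.43]
94.5,51,.491,-.340,.141 [0.08, 0.07, 10.39, 0.0, 0.0, 0.0]
```

View pics/c.png

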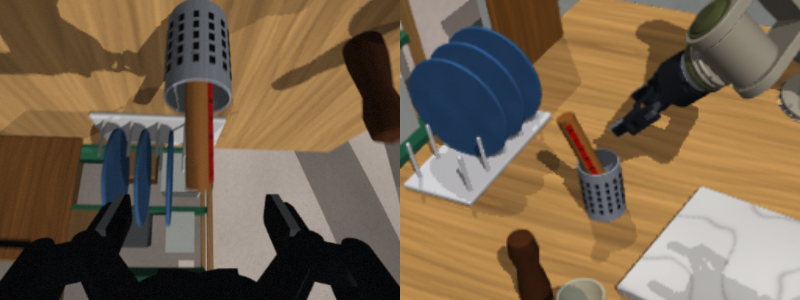

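The wrist view shows the pin at column ~200, centred between the fingers (~130 and ~275). The scene view shows the fingers clear of the cup.

>>> jog_arm --pt "0 0 2 0 0 0" --pt "0 0 4 0 0 0.4" --pt "0 0.1 6 0 0 0.4" --pt "0 0.1 8 0 0 0.4" --pt "0 0.1 10 0 0 0.4" --pt "0 0.1 11.2 0 0 0.4" --pt "0 0.1 12.2 0 0 0.4" --pt "0 0.1 12.2 0 0 0.4"

```text
time_s: 4.57
position: [0.4906, -0.3406, 0.1446]
tool_rot: [[-0.046, 0.997, 0.063], [0.627, 0.078, -0.775], [-0.778, 0.004, -0.628]]
ft_force: [0.1, -0.9, 0.6]
grip_width: 0.0856
gripper_force: 0.0
```

>>> jog_arm --pt "0 0 0 0 0 0" --pt "0 0 0 0 0 0" --pt "0 0 0 0 0 0" --pt "0 0 0 0 0 0" --pt "0 0 0 0 0 0" --pt "0 0 0 0 0 0" --pt "0 0 0 0 0 0" --pt "0 0 0 0 0 0" --hand 0 --newtons 80

```text
time_s: 5.23
position: [0.4909, -0.3398, 0.1454]
tool_rot: [[-0.046, 0.997, 0.064], [0.626, 0.079, -0.776], [-0.778, 0.004, -0.628]]
ft_force: [-1.5, 2.5, 5.6]
grip_width: 0.0296
gripper_force: 78.5
```

```bash
python3 plan.py;  python3 - <<'E'
from h import *
a=cam('wrist');b=cam('scene');c=cam('top')
cv2.imwrite('pics/d.png',np.hstack([cv2.resize(a['frame'],(400,300)),cv2.resize(b['frame'][90:186,110:238],(400,300))])[:,:,::-1])
from plan import *
R=np.array(env.observe()['tool_rot']);ax=np.array([.025,-.322,.946]);print('axis in tool',R.T@ax*12)
E
```

```text
now 5.2333 [ 0.4909 -0.3398  0.1454] [-30.2  29.1  97.7 -69.7  42.9  15.5]
axis in tool [-11.26938067   0.04431511  -4.10943979]
```

View pics/d.png

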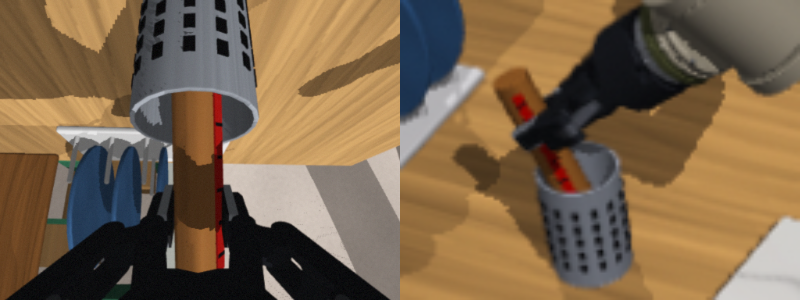

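The pin is clamped at ~30 mm width and 78 N. I'll pull along its axis.

>>> jog_arm --pt "-0.5 0 -0.2 0 0 0" --pt "-1.3 0 -0.5 0 0 0" --pt "-2.4 0 -0.9 0 0 0" --pt "-3.6 0 -1.3 0 0 0" --pt "-4.8 0 -1.75 0 0 0" --pt "-6 0 -2.2 0 0 0" --pt "-7.2 0 -2.6 0 0 0" --pt "-8 0 -2.9 0 0 0"

```text
time_s: 6.05
position: [0.4926, -0.3677, 0.2259]
tool_rot: [[-0.046, 0.997, 0.064], [0.627, 0.078, -0.775], [-0.777, 0.005, -0.629]]
ft_force: [0.2, 0.8, -1.8]
grip_width: 0.0293
gripper_force: 79.1
```

```bash
python3 plan.py;  python3 - <<'E'
from h import *
b=cam('scene');r=env.regions_of('scene','cup');print([np.median(world(b,np.argwhere(r[0]['pixels'])),0)])
E
```

```text
now 6.05 [ 0.4926 -0.3677  0.2259] [-32.9  23.2  90.6 -58.   46.5  -2.6]
[array([ 0.51204533, -0.28723548,  0.06392002])]
```

>>> jog_arm --pt "-1.2 0 -0.45 0 0 0" --pt "-2.4 0 -0.9 0 0 0" --pt "-3.6 0 -1.3 0 0 0" --pt "-4.8 0 -1.75 0 0 0" --pt "-6 0 -2.2 0 0 0" --pt "-7 0 -2.6 0 0 0" --pt "-8 0 -3.3 0 0 0" --pt "-8 0 -3.3 0 0 0"

```text
time_s: 6.82
position: [0.4945, -0.3924, 0.3097]
tool_rot: [[-0.045, 0.997, 0.065], [0.626, 0.078, -0.776], [-0.779, 0.006, -0.627]]
ft_force: [0.4, 0.6, -1.4]
grip_width: 0.0298
gripper_force: 79.2
```

```bash
cat > pose.py <<'E'
from h import *
np.set_printoptions(precision=4,suppress=True)
from scipy.optimize import least_squares
# fit held/lying pin from scene+top with given initial axis; report in world and tool frames
def pts(ns=('scene','top')):
    P=[];Q=[]
    for n in ns:
        im=cam(n);r=env.regions_of(n,'pin')
        if not r: continue
        print(n,round(r[0]['score'],2))
        m=r[0]['pixels']&(im['depth']>0);f=im['frame'].astype(int)
        me=cv2.erode(m.astype(np.uint8),np.ones((3,3)))>0
        P.append(world(im,np.argwhere(me)));Q.append(world(im,np.argwhere(m&(f[...,0]>2.6*f[...,1])&(f[...,0]>60))))
    return np.vstack(P),np.vstack(Q)
def fit(P,c0,a0):
    a0=a0/np.linalg.norm(a0);u=np.cross(a0,[1,.3,.2]);u/=np.linalg.norm(u);w=np.cross(a0,u)
    def un(v): a=a0+v[2]*u+v[3]*w;return a/np.linalg.norm(a),c0+v[0]*u+v[1]*w
    def res(v): a,o=un(v);d=P-o;return np.linalg.norm(d-np.outer(d@a,a),axis=1)-.016
    s=least_squares(res,np.zeros(4),loss='soft_l1',f_scale=.002);a,o=un(s.x)
    t=(P-o)@a;lo,hi=np.percentile(t[np.abs(res(s.x))<.005],[1,99]);return a,o+a*lo,o+a*hi,np.sqrt(np.median(res(s.x)**2))
E
python3 plan.py; python3 - <<'E'
from pose import *
P,Q=pts();s=env.observe();R=np.array(s['tool_rot']);p=np.array(s['position'])
a,f,t,e=fit(P,p-.012*R[:,2],np.array([.025,-.322,.946]))
print(a,f,t,e,np.linalg.norm(t-f));print('axis in tool',R.T@a,'top in tool',R.T@(t-p),'foot',R.T@(f-p))
E
```

```text
now 6.8167 [ 0.4945 -0.3924  0.3097] [-35.1  19.1  81.6 -48.8  52.6 -18. ]
scene 0.73
top 0.9
[ 0.0174 -0.3091  0.9509] [ 0.4915 -0.34    0.1787] [ 0.4948 -0.3995  0.3617] 0.0015021776211846735 0.19242317504982015
axis in tool [-0.9335 -0.0045 -0.3585] top in tool [-0.0477  0.0004 -0.0286] foot [0.1319 0.0012 0.0404]
```

Step 1 is met: the foot is at z≈0.18. The pin sits 21° off tool x, with its axis 10 mm behind the TCP. I'll swing it to horizontal over the board.

```bash
python3 plan.py 92,12,.53,-.22,.28 90,-21,.55,-.053,.12; python3 - <<'E'
from h import *
for n in ['top','scene']:
    im=cam(n);p,_=cloud(im,n,'board');p=p[(abs(p[:,2]-.018)<.012)];print(n,np.median(p[:,2]),cv2.minAreaRect((p[:,:2]*1000).astype(np.float32)))
E
```

```text
now 7.0167 [ 0.494  -0.3917  0.3066] [-35.1  19.2  81.8 -48.8  52.5 -17.9]
92,12,.53,-.22,.28 [12.68, 4.93, -11.39, 1.46, 38.96, 2.1]
90,-21,.55,-.053,.12 [19.58, 2.58, 12.19, -0.16, 33.0, 2.02]
top 0.017997714395165954 ((542.7540893554688, -8.705642700195312), (311.1369323730469, 273.7356872558594), 82.87818145751953)
scene 0.015823941531301844 ((548.6962890625, -10.677581787109375), (320.2396545410156, 280.3610534667969), 82.49267578125)
```

>>> jog_arm --pt "1 0.4 -1 0.1 3 0.1" --pt "2.8 1.1 -2.6 0.3 8 0.3" --pt "4.8 1.9 -4.4 0.5 14 0.6" --pt "6.8 2.7 -6.2 0.7 20 1" --pt "8.8 3.4 -8 0.9 26 1.4" --pt "10.6 4.1 -9.6 1.1 32 1.8" --pt "12 4.7 -10.8 1.4 37 2" --pt "12.7 4.9 -11.4 1.5 39 2.1"

```text
time_s: 7.88
position: [0.5306, -0.2192, 0.2813]
tool_rot: [[-0.034, 0.999, 0.008], [0.978, 0.035, -0.205], [-0.205, 0.001, -0.979]]
ft_force: [-0.3, -1.3, -1.7]
grip_width: 0.0298
gripper_force: 79.2
```

```bash
python3 plan.py 85,-21,.544,-.054,.12 85,-21,.544,-.054,.0244
```

```text
now 7.8833 [ 0.5306 -0.2192  0.2813] [-29.7  20.7  68.7 -10.   84.3 -31.3]
85,-21,.544,-.054,.12 [19.42, 1.89, 12.42, -0.49, 32.78, 7.09]
85,-21,.544,-.054,.0244 [-3.43, -0.0, 8.93, 0.0, 0.0, 0.0]
```

>>> jog_arm --pt "1.5 0.1 0.7 0 2.5 0.5" --pt "4 0.4 2 0 7 1.5" --pt "7 0.7 4 -0.1 12.5 2.7" --pt "10 1 6 -0.2 18 4" --pt "13 1.3 8 -0.3 23.5 5.2" --pt "16 1.6 10 -0.4 29 6.4" --pt "18.4 1.8 11.6 -0.5 32.8 7.1" --pt "19.4 1.9 12.4 -0.5 32.8 7.1"

```text
time_s: 8.55
position: [0.542, -0.0547, 0.1162]
tool_rot: [[0.085, 0.996, 0.027], [0.929, -0.089, 0.358], [0.359, -0.006, -0.933]]
ft_force: [-0.7, -0.8, -2.2]
grip_width: 0.0294
gripper_force: 79.2
```

```bash
python3 plan.py 85,-21,.544,-.054,.0244; python3 - <<'E'
from pose import *
P,Q=pts();s=env.observe();R=np.array(s['tool_rot']);p=np.array(s['position'])
h=np.array([-.087,-.996,0])
a,f,t,e=fit(P,p-.010*R[:,2],h)
print(a,f,t,e,np.linalg.norm(t-f));print('axis in tool',R.T@a,'top in tool',R.T@(t-p))
E
```

```text
now 8.55 [ 0.542  -0.0547  0.1162] [-27.6  29.7  84.9  20.   74.9 -29.3]
85,-21,.544,-.054,.0244 [-3.22, 0.24, 8.6, -0.25, -0.06, -0.23]
scene 0.88
top 0.81
[-0.0748 -0.9971 -0.0118] [0.5537 0.091  0.1276] [ 0.5406 -0.0831  0.1256] 0.0017357281175954947 0.17458168901770138
axis in tool [-0.9394  0.0126 -0.3427] top in tool [-0.0233 -0.0008 -0.0147]
```

>>> jog_arm --pt "-0.7 0 1.8 0 0 0" --pt "-1.4 0 3.6 0 0 0" --pt "-2 0 5.2 0 0 0" --pt "-2.5 0 6.5 0 0 0" --pt "-2.8 0 7.3 0 0 0" --pt "-3 0 7.8 0 0 0" --pt "-3.2 0 8.3 0 0 0" --pt "-3.2 0 8.3 0 0 0"

```text
time_s: 9.42
position: [0.5436, -0.0565, 0.0305]
tool_rot: [[0.082, 0.996, 0.032], [0.931, -0.088, 0.353], [0.355, 0.001, -0.935]]
ft_force: [-1.6, 0.1, -1.5]
grip_width: 0.0294
gripper_force: 79.2
```

>>> jog_arm --pt "-0.02 0 0.06 0 0 0" --pt "-0.04 0 0.12 0 0 0" --pt "-0.06 0 0.18 0 0 0" --pt "-0.06 0 0.18 0 0 0"

```text
time_s: 9.75
position: [0.5435, -0.0562, 0.029]
tool_rot: [[0.082, 0.996, 0.032], [0.931, -0.088, 0.353], [0.355, 0.001, -0.935]]
ft_force: [0.7, 0.3, -2.1]
grip_width: 0.0298
gripper_force: 79.2
```

>>> jog_arm --pt "-0.03 0 0.08 0 0 0" --pt "-0.06 0 0.16 0 0 0" --pt "-0.09 0 0.24 0 0 0" --pt "-0.09 0 0.24 0 0 0"

```text
time_s: 10.08
position: [0.5433, -0.0561, 0.026]
tool_rot: [[0.082, 0.996, 0.031], [0.931, -0.088, 0.354], [0.355, -0.0, -0.935]]
ft_force: [-0.3, 0.2, -1.2]
grip_width: 0.0293
gripper_force: 79.2
```

>>> jog_arm --pt "-0.02 0 0.05 0 0 0" --pt "-0.04 0 0.1 0 0 0" --pt "-0.04 0 0.1 0 0 0"

```text
time_s: 10.33
position: [0.5434, -0.0562, 0.0251]
tool_rot: [[0.082, 0.996, 0.031], [0.931, -0.088, 0.354], [0.355, 0.0, -0.935]]
ft_force: [-0.3, 0.5, -1.0]
grip_width: 0.0298
gripper_force: 79.3
```

>>> jog_arm --pt "-0.02 0 0.05 0 0 0" --pt "-0.04 0 0.1 0 0 0" --pt "-0.04 0 0.1 0 0 0"

```text
time_s: 10.58
position: [0.5435, -0.056, 0.0246]
tool_rot: [[0.082, 0.996, 0.032], [0.931, -0.088, 0.354], [0.355, 0.001, -0.935]]
ft_force: [-1.2, 0.6, 5.7]
grip_width: 0.0297
gripper_force: 80.2
```

>>> jog_arm --pt "0 0 0 0 0 0" --pt "0 0 0 0 0 0" --pt "0 0 0 0 0 0" --pt "0 0 0 0 0 0" --pt "0 0 0 0 0 0" --pt "0 0 0 0 0 0" --hand 0.5 --newtons 20

```text
time_s: 11.08
position: [0.5434, -0.0562, 0.0239]
tool_rot: [[0.082, 0.996, 0.031], [0.931, -0.088, 0.354], [0.355, 0.0, -0.935]]
ft_force: [-0.6, -0.5, -0.0]
grip_width: 0.0429
gripper_force: 0.0
```

```bash
cat > lie.py <<'E'
from pose import *
import sys
P,Q=pts();s=env.observe();R=np.array(s['tool_rot']);p=np.array(s['position'])
P=P[P[:,2]<.06];a,f,t,e=fit(P,np.median(P,0)-[0,0,.012],np.array([-.087,-.996,0]))
c=(f+t)/2;up=np.array([0,0,1.]);sd=np.cross(a,up);d=Q-c   # sd: horizontal, right-hand of foot->top
ang=np.degrees(np.arctan2(d@sd,d@up));print('axis',a,'foot',f,'top',t,'rms',e,'len',np.linalg.norm(t-f));print('side dir',sd,'scale angle from up toward side',np.percentile(ang,[10,50,90]),len(Q))
print('tool',s['time_s'],p,'pin mid in tool cm',R.T@(c-p)*100,s['grip_width'],s['gripper_force'])
w=cam('wrist');b=cam('top')
cv2.imwrite(sys.argv[1],np.hstack([cv2.resize(w['frame'],(400,300)),cv2.resize(b['frame'][160:280,200:360],(400,300),interpolation=cv2.INTER_CUBIC)])[:,:,::-1])
E
python3 lie.py pics/e.png
```

```text
scene 0.58
top 0.66
axis [-0.0706 -0.9975 -0.0018] foot [0.5546 0.0882 0.0332] top [ 0.5438 -0.0654  0.0329] rms 0.0017742634852214582 len 0.1539192372479687
side dir [-0.9975  0.0706  0.    ] scale angle from up toward side [-74.7749 -60.1684 -47.71  ] 224
tool 11.2833 [ 0.5434 -0.0562  0.024 ] pin mid in tool cm [ 6.6672 -0.0159  1.5581] 0.04256877924264283 0.0
```

View pics/e.png

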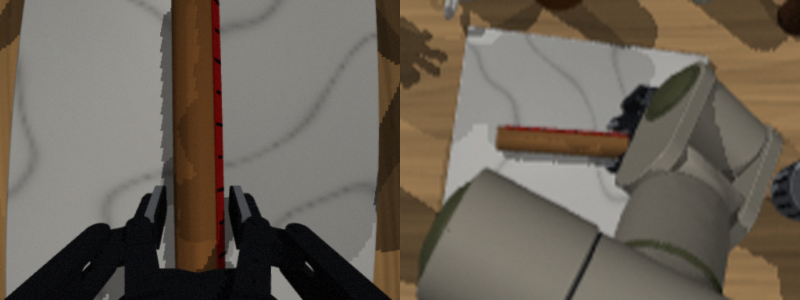

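The pin lies on the board, caged in the fingers. Its scale is about 58° toward +x (red edge at wrist-view column ~218). I'll slide the fingers to the pin's middle, narrow the cage, then roll it toward -x by about 16 mm.

>>> jog_arm --pt "0.6 0 0.23 0 0 0" --pt "1.4 0 0.53 0 0 0" --pt "2.2 0 0.83 0 0 0" --pt "3 0 1.13 0 0 0" --pt "3.8 0 1.43 0 0 0" --pt "4.4 0 1.65 0 0 0" --pt "4.6 0 1.73 0 0 0" --pt "4.6 0 1.73 0 0 0"

```text
time_s: 12.05
position: [0.5477, -0.0065, 0.0242]
tool_rot: [[0.081, 0.996, 0.031], [0.931, -0.087, 0.354], [0.355, 0.0, -0.935]]
ft_force: [0.1, -0.4, -0.2]
grip_width: 0.0425
gripper_force: 0.0
```

>>> jog_arm --pt "0 0 0 0 0 0" --pt "0 0 0 0 0 0" --pt "0 0 0 0 0 0" --hand 0.42

```text
time_s: 12.3
position: [0.5478, -0.0076, 0.0241]
tool_rot: [[0.082, 0.996, 0.032], [0.931, -0.088, 0.354], [0.355, 0.0, -0.935]]
ft_force: [-0.7, 0.0, 0.0]
grip_width: 0.0365
gripper_force: 0.0
```

```bash
python3 lie.py pics/f.png
```

```text
scene 0.94
top 0.68
axis [-0.0571 -0.9983 -0.0075] foot [0.5539 0.0896 0.0333] top [ 0.5429 -0.103   0.0319] rms 0.0017635364465156227 len 0.19295675148821234
side dir [-0.9983  0.0571  0.    ] scale angle from up toward side [-73.3533 -58.5649 -46.269 ] 176
tool 12.5 [ 0.5477 -0.0075  0.0241] pin mid in tool cm [ 0.3753  0.0608 -0.761 ] 0.036072777326191116 0.0
```

>>> jog_arm --pt "0 -0.06 0 0 0 0" --pt "0 -0.14 0 0 0 0" --pt "0 -0.24 0 0 0 0" --pt "0 -0.35 0 0 0 0" --pt "0 -0.46 0 0 0 0" --pt "0 -0.57 0 0 0 0" --pt "0 -0.68 0 0 0 0" --pt "0 -0.78 0 0 0 0"

```text
time_s: 13.27
position: [0.5398, -0.0066, 0.0242]
tool_rot: [[0.082, 0.996, 0.031], [0.931, -0.088, 0.354], [0.355, 0.0, -0.935]]
ft_force: [-0.4, 0.7, 0.9]
grip_width: 0.0357
gripper_force: 0.1
```

>>> jog_arm --pt "0 -0.11 0 0 0 0" --pt "0 -0.22 0 0 0 0" --pt "0 -0.33 0 0 0 0" --pt "0 -0.43 0 0 0 0" --pt "0 -0.52 0 0 0 0" --pt "0 -0.59 0 0 0 0" --pt "0 -0.65 0 0 0 0" --pt "0 -0.68 0 0 0 0"

```text
time_s: 13.93
position: [0.5331, -0.006, 0.0241]
tool_rot: [[0.082, 0.996, 0.031], [0.931, -0.088, 0.354], [0.355, 0.0, -0.935]]
ft_force: [0.9, -0.2, -0.0]
grip_width: 0.0358
gripper_force: 0.2
```

```bash
python3 lie.py pics/g.png
```

```text
scene 0.66
top 0.89
axis [-0.0687 -0.9976 -0.001 ] foot [0.5421 0.0899 0.0338] top [ 0.5289 -0.102   0.0336] rms 0.0017463110042224318 len 0.19236601496492906
side dir [-0.9976  0.0687  0.    ] scale angle from up toward side [-32.4824 -15.0811   1.6297] 218
tool 14.1333 [ 0.5332 -0.006   0.0241] pin mid in tool cm [ 0.3539  0.2315 -0.8862] 0.036184723887336484 0.0
```

View pics/g.png

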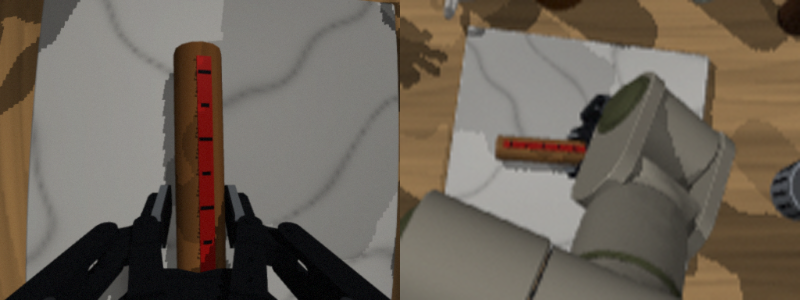

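The scale (column ~204) is still about 14° off centre (pin columns 176–222), so about 4 mm more of roll.

>>> jog_arm --pt "0 -0.05 0 0 0 0" --pt "0 -0.12 0 0 0 0" --pt "0 -0.2 0 0 0 0" --pt "0 -0.28 0 0 0 0" --pt "0 -0.34 0 0 0 0" --pt "0 -0.38 0 0 0 0" --pt "0 -0.4 0 0 0 0" --pt "0 -0.4 0 0 0 0"

```text
time_s: 14.9
position: [0.5291, -0.0056, 0.0242]
tool_rot: [[0.082, 0.996, 0.031], [0.931, -0.088, 0.354], [0.355, 0.0, -0.935]]
ft_force: [-1.0, 0.2, 0.4]
grip_width: 0.0357
gripper_force: 0.0
```

```bash
python3 lie.py pics/i.png
```

```text
scene 0.76
top 0.79
axis [-0.0563 -0.9984 -0.01  ] foot [0.5372 0.09   0.0341] top [ 0.5264 -0.1022  0.0322] rms 0.001639240426893562 len 0.19250426031908385
side dir [-0.9984  0.0563  0.    ] scale angle from up toward side [-15.6656   1.5334  15.9425] 199
tool 15.1 [ 0.5292 -0.0057  0.0241] pin mid in tool cm [ 0.296   0.2648 -0.8531] 0.03610498557367256 0.0
```

Scale is up. I'll recentre, open and withdraw.

>>> jog_arm --pt "0 0.1 0 0 0 0" --pt "0 0.2 0 0 0 0" --pt "0 0.2 0 0 0 0" --pt "0 0.2 0 0 0 0"

```text
time_s: 15.53
position: [0.5312, -0.0058, 0.0241]
tool_rot: [[0.082, 0.996, 0.031], [0.931, -0.088, 0.354], [0.355, 0.0, -0.935]]
ft_force: [0.7, 0.1, 0.3]
grip_width: 0.0359
gripper_force: 0.0
```

>>> jog_arm --pt "0 0 0 0 0 0" --pt "0 0 0 0 0 0" --pt "0 0 0 0 0 0" --pt "0 0 0 0 0 0" --pt "0 0 -0.5 0 0 0" --pt "0 0 -1.5 0 0 0" --pt "0 0 -3 0 0 0" --pt "0 0 -5 0 0 0" --hand 0.7

```text
time_s: 16.2
position: [0.5291, -0.0236, 0.0715]
tool_rot: [[0.082, 0.996, 0.03], [0.931, -0.087, 0.354], [0.355, -0.001, -0.935]]
ft_force: [0.4, -0.2, 0.7]
grip_width: 0.0595
gripper_force: 0.0
```

>>> jog_arm --pt "0 0 -3 0 0 0" --pt "0 0 -6 0 0 0" --pt "0 0 -9 0 0 0" --pt "0 0 -12 0 0 0" --pt "0 0 -14 0 0 0" --pt "0 0 -14 0 0 0" --pt "0 0 -14 0 0 0" --pt "0 0 -14 0 0 0"

```text
time_s: 16.87
position: [0.5247, -0.0727, 0.2013]
tool_rot: [[0.082, 0.996, 0.03], [0.931, -0.088, 0.354], [0.355, -0.001, -0.935]]
ft_force: [-0.2, 0.4, 0.3]
grip_width: 0.0596
gripper_force: 0.0
```

```bash
python3 lie.py pics/j.png
```

```text
scene 0.57
top 0.97
axis [-0.0718 -0.9974  0.0019] foot [0.5379 0.0889 0.0336] top [ 0.5243 -0.1     0.0339] rms 0.001648900258058525 len 0.18937128635396797
side dir [-0.9974  0.0718  0.    ] scale angle from up toward side [-17.5718  -0.7724  14.5757] 324
tool 17.0667 [ 0.5249 -0.0726  0.201 ] pin mid in tool cm [ 0.3426  0.0547 18.0238] 0.05952907887409276 0.0
```

View pics/j.png

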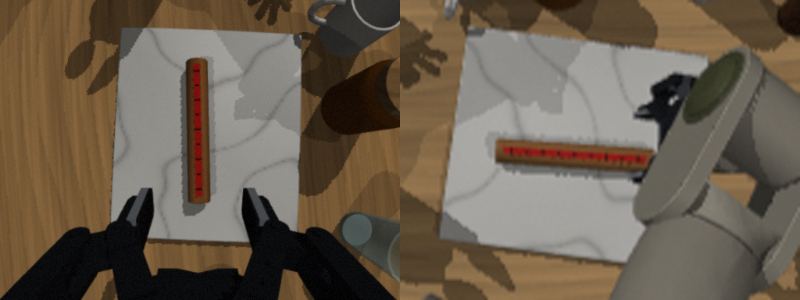

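The pin lies wholly on the board (wrist view, columns 187–210), with the red scale centred and facing up. The arm is clear.

```bash
python3 -c "
from rig import env
print(env.close_job())"
```

```text
the job is handed in; nothing more can be done
None
```

I handed the job in: the pin lies flat and still, wholly on the board, with its red scale within about 2° of straight up by camera; the cup had not visibly moved when last measured mid-lift, and I neither hit nor re-measured the other things (no verdict came back).

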